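Close a shadow-box frame's back, flip out its kickstand and hold it upright

ROBOT

A 6-joint arm with a two-finger parallel gripper is mounted at the origin on the work surface. World frame = base frame: x ahead of the robot, y to its left, z up, the work surface at z = 0. Lengths are in mm, angles in rad, forces in N, time in s.
With the tool pointing down it reaches from about 400 to 925 mm from the base axis. Payload 12.5 kg.
Tool frame: the origin (TCP) lies midway between the tips of the shut fingers; the grasp point (between the pads) lies 19 mm behind it (env.pinch_z is the z of the grasp point in the tool frame, in mm); z points along the fingers, y is the line along which they close (so a half turn about z gives the same grasp; the last joint's range is limited). The gripper opens to 95 mm and grips with 3 to 60 N. Pads are 20 mm wide; open, the fingers measure 119 mm over their backs; the gripper's body (75 mm by 180 mm) begins 59 mm behind the grasp point.
Start: joints at [-1.269, 0.491, 1.559, -0, 1.092, -0.106], TCP at [247.893, -573.756, 214.661] pointing down, gripper open.
Joint ranges: [-3.1, 3.1], [-0.84, 2.19], [0.05, 2.79], [-1.13, 4.28], [0.06, 2.93], [-2.69, 2.69]. Speed limits (rad/s): [2.22, 2.22, 2.79, 3.14, 3.14, 3.14].

INTERFACE

Orientations are given as [roll, pitch, yaw] about the fixed x, y, z axes, in that order (R = Rz(yaw) Ry(pitch) Rx(roll)).
In Python, from cell import env, eyes gives the robot as it stands.
- The arm moves only by the shell command python3 -m inch 'ROWS'. ROWS is JSON, a list of rows, each a list of 3 entries, a list of its own where there are three numbers: the shift along the tool's x, y, z in units of 60 mm (1.0 is 60 mm), then the turn about the tool's z in units of 5 degrees (1.0 is 5 degrees), then the closure, from -1 (fully open) to 1 (shut). In form: [[[tx, ty, tz], turn, claw], ...]. A call has exactly 10 rows; each row shifts and turns the commanded pose from where the row before left it, along the tool's axes as they then stand; what a row does not reach is not made up. A row lasts 1/8 s, in which the tool goes at most 62.5 mm and 10.7 degrees, less where a joint would pass 70% of its speed; a pose out of reach is approached as far as the arm can. A call is refused whole if a number of a shift passes 1 or a number of a turn 1, either way. A call with a gripper value outside its range is refused whole. The fingers move at their own pace and stop on an object; the grip force is fixed at half the most. Time passes only in rows, so rows that do not move let the fingers close, or fill a call up. It gives the time, the measured TCP pose, the force, the opening and the grip force at its end, in the units of the state.
- env.state(): the state, without advancing time (a new reading comes with each control period).
- eyes.read_camera(name): name is "scene" or "top"; returns a dict with "pixels" (420x560x3 uint8, red, green, blue), "fx", "fy", "cx", "cy" (pixels), "distortion" ([k1, k2, p1, p2, k3] as OpenCV has them; the pictures are not rectified), "extrinsics" (4x4, takes a point from world to camera coordinates). Camera axes: x right, y down, z forward; pixel columns grow to the right and rows downward; lengths in mm; the calibration is good to about 2 mm. A picture is of the moment at which its call begins. There is no depth.
- env.job_done(): hands the job in; it is judged then, once.
Trained networks look in a picture, given as the dict that the camera call returned (one of the last four; its "shot" number tells which), for a name from the list of things; names that differ only in an ending like _2 or _b are one class to them, and where a whole thing is asked for, a point or a joint stands for the part that bears it (a point fixed in the world has none). Each returns a list of dicts, best first, with "score" (0 to 1); they miss things now and then, are a little off and sometimes report something else, mostly with a low value. They report only what shows in the picture. A call takes as long as a camera call.
- eyes.boxes_of(name, picture): "centre" ([row, column] in pixels, amid what is visible of it).
- eyes.cut_out(name, picture): "mask" (420x560 bool, what is visible of it) and "centre" ([row, column] in pixels, amid what is visible of it).
- eyes.spot_point(name, picture): "centre" ([row, column] in pixels: a listed point, or the origin of a listed thing).
The state is a dict: "t": time; "joints": joint angles; "qvel": joint speeds; "tau": joint torques, N m; "eef_pos": TCP position; "tcp_rot": TCP orientation; "ft_force": force on the tool from outside, world axes, zero at the start; "moment": the same for the moment, N m; "opening": opening from 0.0 (shut) to 1.0 (fully open); "grip_force": force on a finger pad.
Only numpy, scipy, OpenCV 4.12 (cv2) and the standard library are available. Lean on these libraries where they do the work, as an engineer would, in place of code of your own. Each camera call takes 0.05 s, during which the arm holds its last target. There are 200 camera calls.

TASK

The shadow-box frame leans face-first on the wooden display riser, its back to the open side. Turn the one brass turnbutton that is still open, on the top rail, down square across the back panel; then pull the folded kickstand leg out and over centre so that it snaps fully open. Then take the frame by its top rail, bring it off the riser until it stands upright with its bottom on the table, and finish still gripping it there, steady and upright so that it cannot tip, until I take it over; leave the bottle, the jar and the loose shell alone.

Things in the scene. Friction and masses are not known exactly. Their poses are not given: they have to be found in the camera images.
- frame: Brown wooden shadow-box frame, loose, 0.9 kg, 250 mm wide (its y), 240 tall (its z), 26 thick (its x), rails 24 wide. Origin: centre of its underside; +z towards the top rail, -x out of its back (rails' back at x = -13, panel 4 deeper). At the start it stands on its front bottom edge and leans 28 deg on the riser, face down; pulling its top backwards with over 1.5 N tips it off.
- frame_top (a point): Middle of the frame's top face, at frame (0, 0, 240 mm): grip here across the 26 mm thickness. Once the leg is open nothing stands off the back of the top rail within 50 mm either side. With the leg's foot on the table the frame leans back 4 to 5 deg; dead upright the foot hangs 7 mm above the table.
- turn_pivot (a point): Screw of the open turnbutton, on the back of the top rail at frame (-13, 70, 228 mm); it turns about the frame's x axis here. Three fixed, closed turnbuttons look the same: on the top rail at y = -70 mm and on the side rails at z = 70 mm.
- turn_tip (a point): End of the open turnbutton, 33 mm from its screw, mid-thickness. A brass plate 14 mm wide (10 at the end), 40 long over all, standing 1.5 to 10.5 mm off the back of the rail. It stays where it is left and turns under about 0.5 N at its tip.
- turnbutton (a joint): Angle of the open turnbutton (rad): 0 = along the top rail, pointing to the frame's +y (away from the leg); negative = tip up; 1.57 = straight down across the back panel (closed); stop at 1.65. Starts between -0.4 and 0.3.
- leg_hinge (a point): Pin of the kickstand leg at frame (-31, 0, 108 mm), 118 mm below the folded foot, in a steel bracket 28 mm wide on the back panel; the leg turns about the frame's y direction through this point.
- leg_foot (a point): Centre of the kickstand's foot: a black rubber roller 30 mm long (along frame y), 16 in diameter, free to turn on a cross pin at the end of a flat steel leg 14 mm wide, 6 thick. Folded it lies 18 mm off the back of the top rail; pinch it by its two ends from above, fingers parallel to the back. Swing it slowly on its arc: lifting or tugging drags the frame off its rest.
- leg (a joint): Angle of the kickstand leg (rad): 0 = folded up along the back (start); it swings out from the back and down; 1.57 = straight out from the back; 2.48 = stop, fully open. A spring pushes it shut below about 1.2 and open above (about 1 N at the foot when folded); let go beyond about 1.4 it snaps open by itself.
- riser: Wooden display riser fixed to the table: 160 mm deep (its x), 340 wide (its y), 150 high (its z), origin in the middle of its underside. The frame leans on the top edge of its -x side. Shells up to 15 mm high sit on the far half of its top.
- spray: Small bottle with a white cap, 38 mm in diameter, 125 tall, upright; origin in the middle of its underside. Leave alone.
- jar: Amber glass jar with a wooden lid, 66 mm in diameter, 52 tall; origin in the middle of its underside. Leave alone.
- loose_shell: Polished brown domed shell, 96 mm across, 30 tall, flat side down; origin in the middle of its underside. Leave alone.

How it is judged:
By the outcome, as a careful person would: the job done as asked, in the order asked, and still so for the second after the job is handed in, while the arm keeps its last pose, push and grip.
It also fails if it takes over 72 s, if anything falls off the work surface, if the arm or the gripper's body presses on something with over 40 N, if the wrist force passes 120 N, or if a joint passes its speed limit or range.

## Working session

There is one attempt and no reset: what is moved stays moved. The work goes in short steps, Python scripts to look and compute and a shell command to move; the robot and the scene stay as the last step left them, time stands still between calls to the robot, and variables do not carry over. Pictures are saved under pics/ and viewed, at most 10 in all, crops included, and the job is handed in when it is done.

```bash
ls; mkdir -p pics; python3 - <<'E'
from cell import env, eyes
import cv2,numpy as np
print(env.state(), env.pinch_z)
for c in ("scene","top"):
    p=eyes.read_camera(c); cv2.imwrite(f"pics/{c}0.png",p["pixels"][:,:,::-1])
    print(c,p["fx"],p["fy"],p["cx"],p["cy"],p["distortion"],np.round(p["extrinsics"],3).tolist())
    for n in "frame_top turn_pivot turn_tip leg_hinge leg_foot frame riser spray jar loose_shell".split():
        print(n,[(np.round(d["centre"],1).tolist(),round(d["score"],2)) for d in eyes.spot_point(n,p)][:4])
E
```

```text
pics
{'t': 0.0, 'joints': array([-1.26859431e+00,  4.91559266e-01,  1.55943707e+00,  6.95213687e-06,
        1.09169334e+00, -1.05602346e-01]), 'qvel': array([ 1.02817740e-04, -1.36345680e-03, -1.49715996e-03, -2.38705210e-05,
        4.02597867e-04, -1.70891293e-04]), 'tau': array([-1.20783579e-04, -6.12645078e+01, -2.58183450e+01,  6.93712919e-02,
        4.82155848e-02, -1.51676049e-04]), 'eef_pos': array([ 247.82214593, -573.51054289,  214.06619181]), 'tcp_rot': array([-3.14050239e+00, -1.21764649e-04,  4.07801092e-01]), 'ft_force': array([ 0.31142954, -0.17185756,  0.97250478]), 'moment': array([-0.03275628, -0.0152903 ,  0.07242408]), 'grip_force': 0.0, 'opening': 1.0027104927818589} -18.8
scene 411.0647971844343 411.0647971844343 289.7486362748935 207.11751514040054 [-0.10553004  0.          0.          0.          0.        ] [[-0.754, 0.657, -0.003, 419.802], [0.411, 0.469, -0.782, -160.723], [-0.513, -0.59, -0.623, 1240.299], [0.0, 0.0, 0.0, 1.0]]
frame_top [([116.2, 238.8], 0.8)]
turn_pivot [([129.7, 221.3], 0.62), ([112.0, 235.5], 0.23)]
turn_tip [([133.2, 217.8], 0.62)]

[... 211 characters left out ...]
300.0], 0.71)]
top 467.0668696071348 467.0668696071348 288.11548710406953 202.41158414486142 [0.03337435 0.         0.         0.         0.        ] [[0.007, -1.0, 0.019, 38.246], [-0.999, -0.007, -0.047, 577.581], [0.047, -0.019, -0.999, 1058.029], [0.0, 0.0, 0.0, 1.0]]
frame_top [([228.2, 440.2], 0.95), ([190.8, 182.1], 0.32)]
turn_pivot [([192.3, 416.6], 0.7), ([193.2, 180.3], 0.22)]
turn_tip [([178.0, 411.8], 0.65), ([231.5, 437.7], 0.65)]
leg_hinge [([238.5, 385.3], 0.84)]
leg_foot [([231.3, 419.8], 0.87)]
frame [([240.7, 360.0], 0.87)]
riser [([216.2, 429.2], 0.71)]
spray [([193.5, 184.1], 0.54)]
jar [([258.4, 150.2], 0.78)]
loose_shell [([145.8, 225.8], 0.88), ([216.7, 432.0], 0.32)]
```

View pics/scene0.png

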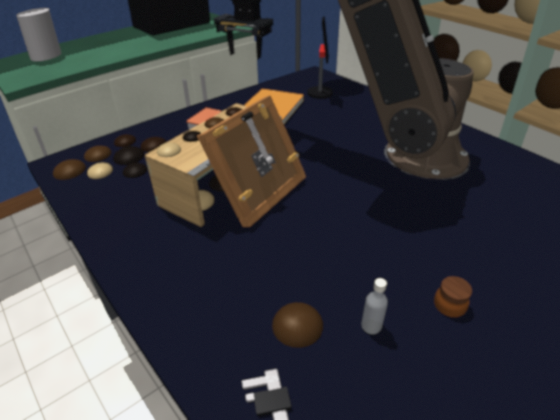

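View pics/top0.png

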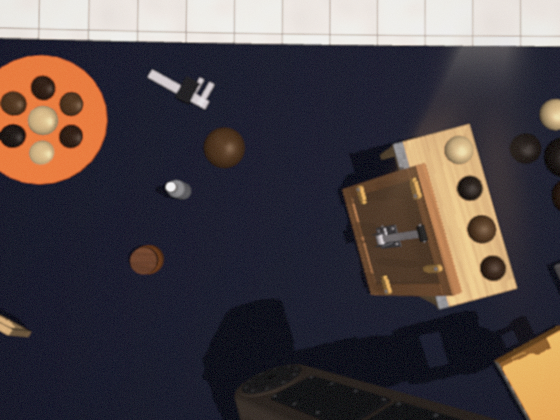

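The frame's back faces +y (left in the top view). The open turnbutton is at about (190,417) in the top picture, lying along the rail, and its closed twin is at (268,432). The foot is at (232,421) and the hinge at (238,385). The networks agree with what I see, so I'll fit the frame pose next.

```bash
cat > h.py <<'E'
import numpy as np, cv2
from cell import env, eyes
from scipy.optimize import least_squares
from scipy.spatial.transform import Rotation as Ro
def proj(P,p):
    E=p["extrinsics"]; K=np.array([[p["fx"],0,p["cx"]],[0,p["fy"],p["cy"]],[0,0,1.]])
    q=cv2.projectPoints(np.array(P,float).reshape(-1,1,3),cv2.Rodrigues(E[:3,:3])[0],E[:3,3],K,np.array(p["distortion"]))[0][:,0]
    return q[:,::-1]
PTS=dict(frame_top=(0,0,240),turn_pivot=(-13,70,228),leg_hinge=(-31,0,108),frame=(0,0,0))
def pts(v):
    x,y,yaw,lean,a,b=v
    d=dict(PTS); d["turn_tip"]=(-19,70+33*np.cos(a),228-33*np.sin(a)); d["leg_foot"]=(-31-118*np.sin(b),0,108+118*np.cos(b))
    return d
def T(v):
    x,y,yaw,lean=v[:4]; R=Ro.from_euler("ZY",[yaw,lean]).as_matrix()
    return R,np.array([x,y,13*np.sin(abs(lean))])
def W(v,P): R,t=T(v); return R@np.array(P,float)+t
def look(names,cams=("scene","top")):
    obs=[]
    for c in cams:
        p=eyes.read_camera(c)
        for n in names:
            for d in eyes.spot_point(n,p)[:1]:
                if d["score"]>.4: obs.append((c,n,p,np.array(d["centre"])))
    return obs
def fit(obs,v0,free):
    v0=np.array(v0,float)
    def f(u,full=False):
        v=v0.copy(); v[free]=u; d=pts(v)
        r=[proj(W(v,d[n]),p)[0]-c for _,n,p,c in obs]
        return r if full else np.ravel(r)
    s=least_squares(f,v0[free],loss="soft_l1",f_scale=1.5,x_scale=[{0:50,1:50}.get(i,.2) for i in free])
    v=v0.copy(); v[free]=s.x
    for o,r in zip(obs,f(s.x,True)): print(o[0],o[1],np.round(r,1))
    return v
E
python3 - <<'E'
from h import *
obs=look(["frame_top","turn_pivot","leg_hinge","frame","turn_tip","leg_foot"])
L=np.radians(28)
v=fit(obs,[560,-100,-1.3,L,0,0],[0,1,2,4]); print(np.round(v,3))
w=fit(obs,v,[0,1,2,3,4]); print(np.round(w,3))
np.save("v.npy",v)
for n,P in pts(v).items(): print(n,np.round(W(v,P),1))
p=eyes.read_camera("top");q=eyes.read_camera("scene")
for k,p in (("top",p),("scene",q)):
    im=p["pixels"][:,:,::-1].copy()
    im=cv2.resize(im,None,fx=4,fy=4,interpolation=cv2.INTER_CUBIC)
    box=[(x,y,z) for x in(-13,13) for y in(-125,125) for z in (0,240)]
    for P in box+list(pts(v).values()):
        r,c=proj(W(v,P),p)[0]; cv2.circle(im,(int(c*4+2),int(r*4+2)),4,(0,255,0),1)
    im=im[560:1240,1320:1960] if k=="top" else im[360:960,760:1280]
    cv2.imwrite(f"pics/fit_{k}.png",im[:600])
E
```

```text
scene frame_top [-2.5 -0.6]
scene turn_pivot [-4.9  0.8]
scene leg_hinge [ 1.1 -1.8]
scene frame [-3.   1.5]
scene turn_tip [ 0.3 -1.9]
scene leg_foot [-1.4  3.5]
top frame_top [-1.  -0.8]
top turn_pivot [-2.8  0.9]
top leg_hinge [ 1.7 -2.2]
top turn_tip [ 2.4 -0.1]
top leg_foot [-2.   0.2]
[ 4.91024e+02 -1.23031e+02 -1.26300e+00  4.89000e-01 -2.92000e-01
  0.00000e+00]
scene frame_top [-2.2 -0.7]
scene turn_pivot [-4.6  0.8]
scene leg_hinge [ 1.2 -1.6]
scene frame [-2.9  2. ]
scene turn_tip [ 0.4 -2. ]
scene leg_foot [-1.2  3.4]
top frame_top [-1.  -0.8]
top turn_pivot [-2.7  0.9]
top leg_hinge [ 1.8 -2.4]
top turn_tip [2.4 0. ]
top leg_foot [-2.   0.3]
[ 4.90446e+02 -1.21715e+02 -1.26200e+00  4.97000e-01 -3.00000e-01
  0.00000e+00]
frame_top [ 525.2 -230.4  218. ]
turn_pivot [ 586.7 -192.9  213.5]
leg_hinge [ 498.1 -145.3  116. ]
frame [ 491.  -123.     6.1]
turn_tip [ 616.5 -182.5  224.7]
leg_foot [ 514.9 -198.1  220.2]
```

View pics/fit_top.png

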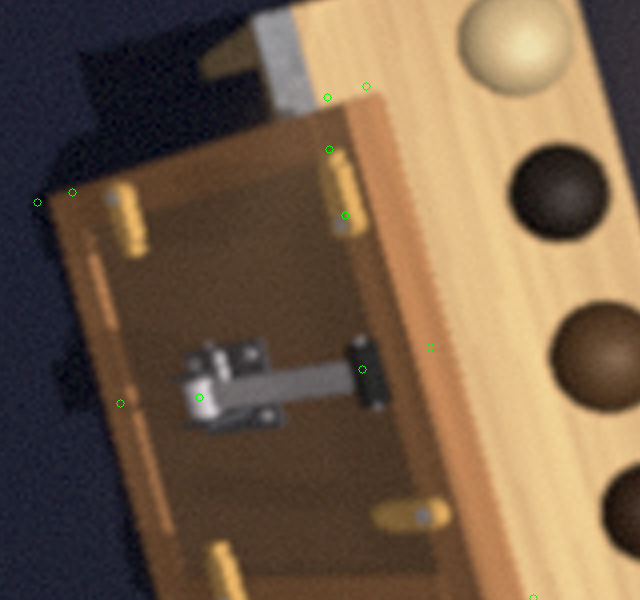

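View pics/fit_scene.png

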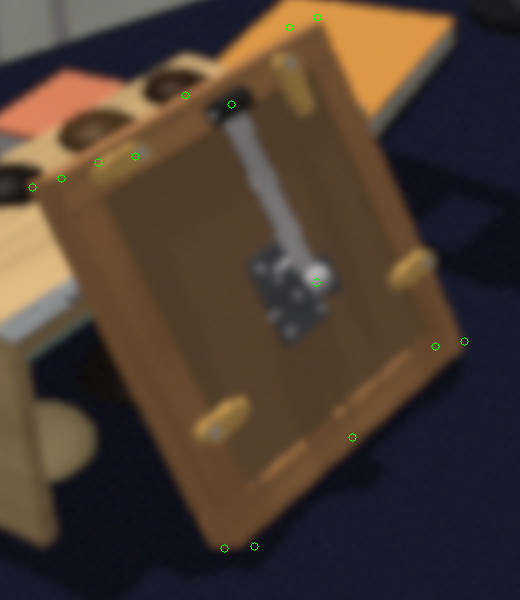

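```bash
python3 - <<'E'
from h import *
t=eyes.read_camera("top");s=eyes.read_camera("scene")
P=dict(A=(-24,70,228),B=(-24,-70,228),foot=(-31,0,226),hinge=(-33,0,108),c1=(-13,125,240),c1f=(13,125,240),c2=(-13,125,0),c3=(-13,-125,240),c4=(-13,-125,0))
tp=dict(A=(340,225),B=(425,515),foot=(367,371),hinge=(203,397),c1=(347,107),c1f=(382,95),c2=(50,198))
sp=dict(A=(140,152),B=(291,62),foot=(229,106),hinge=(318,275),c1=(35,190),c3=(322,23),c4=(463,350),c2=(215,548))
obs=[("top",n,t,np.array([140+r/4-.4,330+c/4-.4])) for n,(c,r) in tp.items()]+[("scene",n,s,np.array([90+r/4-.4,190+c/4-.4])) for n,(c,r) in sp.items()]
import h
h.pts=lambda v:P
v0=np.load("v.npy")
v=fit(obs,v0,[0,1,2]);print(np.round(v,3))
w=fit(obs,v0,[0,1,2,3]);print(np.round(w,3))
np.save("v.npy",v)
E
cat h.py >/dev/null
```

```text
top A [-0.9  0.5]
top B [-0.1 -0.5]
top foot [0.1 0.3]
top hinge [-0.3 -0.5]
top c1 [-2.3 -0.3]
top c1f [-1.6  0.8]
top c2 [-0.9 -0.1]
scene A [-0.9  0.5]
scene B [-0.6  0.2]
scene foot [-0.9  0.2]
scene hinge [ 1.3 -1. ]
scene c1 [-4.5  4.5]
scene c3 [-1.7  0.4]
scene c4 [-1.6  0.7]
scene c2 [-1.3  6.3]
[ 4.93389e+02 -1.25145e+02 -1.30700e+00  4.89000e-01 -2.92000e-01
  0.00000e+00]
top A [-0.9  0.7]
top B [-0.1 -0.4]
top foot [0.1 0.5]
top hinge [-0.2 -0.7]
top c1 [-2.3 -0.1]
top c1f [-1.5  0.9]
top c2 [-0.8 -0.6]
scene A [-0.8  0.4]
scene B [-0.4  0.1]
scene foot [-0.8  0. ]
scene hinge [ 1.4 -0.8]
scene c1 [-4.3  4.4]
scene c3 [-1.5  0.3]
scene c4 [-1.5  1.1]
scene c2 [-1.2  6.8]
[ 4.92984e+02 -1.23799e+02 -1.30800e+00  4.97000e-01 -2.92000e-01
  0.00000e+00]
```

```bash
cat >> h.py <<'E'
def hpos(P,v):  # world -> (w,u,z) about frame origin: w=frame y, u=horizontal towards front
    c,s=np.cos(v[2]),np.sin(v[2]); d=np.array(P)[:2]-v[:2]
    return np.array([-s*d[0]+c*d[1], c*d[0]+s*d[1], P[2]])
def f2h(x,y,z,L): return np.array([y, x*np.cos(L)+z*np.sin(L), 13*np.sin(abs(L))-x*np.sin(L)+z*np.cos(L)])
E
python3 -m inch '[[[0,0,-1],0.85,1],[[0,0,-1],0.8,1],[[0,0,0],0,1],[[0,0,0],0,1],[[0,0,0],0,1],[[0,0,0],0,1],[[0,0,0],0,1],[[0,0,0],0,1],[[0,0,0],0,1],[[0,0,0],0,1]]'
python3 - <<'E'
from h import *
v=np.load("v.npy"); s=env.state()
p=hpos(s["eef_pos"],v); print("now",p.round(1),s["tcp_rot"],v[2]+np.pi/2)
for y,z in ((88,265),(88,234),(94,222),(88,211),(82,206.5),(76,204)):
    q=f2h(-18.5,y,z,v[3])+[10,-12,0]
    d=(q-p)*[1,1,-1]; print((y,z),q.round(1),(d/60).round(2)); p=q
E
```

```text
t: 3.25
eef_pos: [247.9, -573.7, 334.6]
tcp_rot: [3.142, -0.0, 0.264]
ft_force: [0.2, -0.2, 0.3]
opening: 0.021
grip_force: 0.0
now [-353.8  369.2  334.6] [ 3.14151876e+00 -1.34915297e-05  2.63822870e-01] 0.26341712712785226
(88, 265) [ 98.   96.1 248.8] [ 7.53 -4.55  1.43]
(88, 234) [ 98.   81.5 221.4] [ 0.   -0.24  0.46]
(94, 222) [104.   75.9 210.8] [ 0.1  -0.09  0.18]
(88, 211) [ 98.   70.7 201.1] [-0.1  -0.09  0.16]
(82, 206.5) [ 92.   68.6 197.1] [-0.1  -0.04  0.07]
(76, 204) [ 86.   67.4 194.9] [-0.1  -0.02  0.04]
```

```bash
python3 -m inch '[[[0.75,-0.455,0],0,1],[[0.75,-0.455,0],0,1],[[0.75,-0.455,0],0,1],[[0.75,-0.455,0],0,1],[[0.75,-0.455,0],0,1],[[0.75,-0.455,0],0,1],[[0.75,-0.455,0],0,1],[[0.75,-0.455,0],0,1],[[0.75,-0.455,0],0,1],[[0.75,-0.455,0],0,1]]'
python3 -m inch '[[[0.03,0,0.4],0,1],[[0,0,0.4],0,1],[[0,0,0.33],0,1],[[0,0,0.3],0,1],[[0,0,0],0,1],[[0,0,0],0,1],[[0,0,0],0,1],[[0,0,0],0,1],[[0,0,0],0,1],[[0,0,0],0,1]]'
python3 - <<'E'
from h import *
v=np.load("v.npy"); s=env.state(); print(hpos(s["eef_pos"],v).round(1))
p=eyes.read_camera("top");q=eyes.read_camera("scene")
a=cv2.resize(p["pixels"][120:260,320:480,::-1],None,fx=2.5,fy=2.5,interpolation=cv2.INTER_CUBIC)
b=cv2.resize(q["pixels"][60:200,170:330,::-1],None,fx=2.5,fy=2.5,interpolation=cv2.INTER_CUBIC)
cv2.imwrite("pics/b1.png",np.hstack([a,b]))
E
```

```text
t: 4.5
eef_pos: [612.2, -191.4, 334.8]
tcp_rot: [3.141, -0.0, 0.264]
ft_force: [-0.9, -1.5, -0.1]
opening: 0.004
grip_force: 0.0
t: 5.75
eef_pos: [612.9, -192.4, 248.9]
tcp_rot: [3.141, -0.0, 0.264]
ft_force: [0.5, 0.4, -0.4]
opening: 0.005
grip_force: 0.0
[ 97.8  96.  248.9]
```

View pics/b1.png

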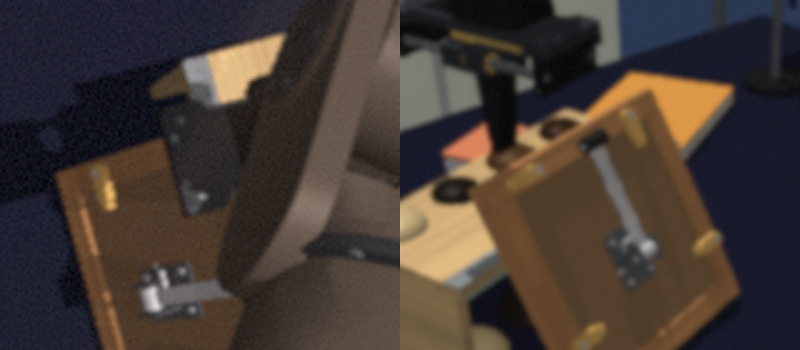

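The scene view (right half) shows the closed fingertips ending near crop (503,150), at the top-rail edge left of the button. I'll check that against the projected TCP.

```bash
python3 - <<'E'
from h import *
v=np.load("v.npy"); s=env.state()
q=eyes.read_camera("scene")
for P in [s["eef_pos"]+[0,0,60],s["eef_pos"],W(v,(-24,70,228)),W(v,(-13,125,240)),W(v,(-19,70+33*.96,228+9)),W(v,(13,100,240))]:
    r,c=proj(P,q)[0]; print((r,c),((c-170)*2.5+400,(r-60)*2.5))
E
```

```text
(np.float64(92.00105074981882), np.float64(208.60532206531593)) (np.float64(496.51330516328983), np.float64(80.00262687454705))
(np.float64(118.05020731208539), np.float64(211.81019080718113)) (np.float64(504.5254770179528), np.float64(145.12551828021347))
(np.float64(126.65586983615731), np.float64(225.11028712672248)) (np.float64(537.7757178168063), np.float64(166.63967459039327))
(np.float64(132.60291412558178), np.float64(202.86424010456716)) (np.float64(482.1606002614179), np.float64(181.50728531395444))
(np.float64(129.04558213966033), np.float64(212.4173251694043)) (np.float64(506.04331292351077), np.float64(172.6139553491508))
(np.float64(130.31543003966965), np.float64(203.8016300198123)) (np.float64(484.5040750495308), np.float64(175.78857509917412))
```

```bash
python3 -m inch '[[[0,-0.08,0.15],0,1],[[0,-0.08,0.15],0,1],[[0,-0.08,0.16],0,1],[[0.05,-0.045,0.09],0,1],[[0.05,-0.045,0.09],0,1],[[-0.05,-0.045,0.08],0,1],[[-0.05,-0.045,0.08],0,1],[[-0.1,-0.04,0.07],0,1],[[-0.08,-0.02,0.04],0,1],[[0,0,0],0,1]]'
python3 - <<'E'
from h import *
v=np.load("v.npy"); s=env.state(); print(hpos(s["eef_pos"],v).round(1))
q=eyes.read_camera("scene")
b=cv2.resize(q["pixels"][90:190,190:310,::-1],None,fx=5,fy=5,interpolation=cv2.INTER_CUBIC)
for P in [(-24,70,228),(-24,70,195),(-24,70+33*np.cos(1.3),228-33*np.sin(1.3))]:
    r,c=proj(W(v,P),q)[0]; print((c-190)*5,(r-90)*5)
cv2.imwrite("pics/b2.png",b)
E
```

```text
t: 7.15
eef_pos: [594.6, -167.5, 194.3]
tcp_rot: [3.141, 0.0, 0.263]
ft_force: [-0.5, 0.4, -0.1]
opening: 0.004
grip_force: 0.0
[ 86.7  67.3 194.3]
175.5514356336124 183.27934918078654
207.47871726457078 249.48500276046133
193.63296053304552 255.17303582939462
```

View pics/b2.png

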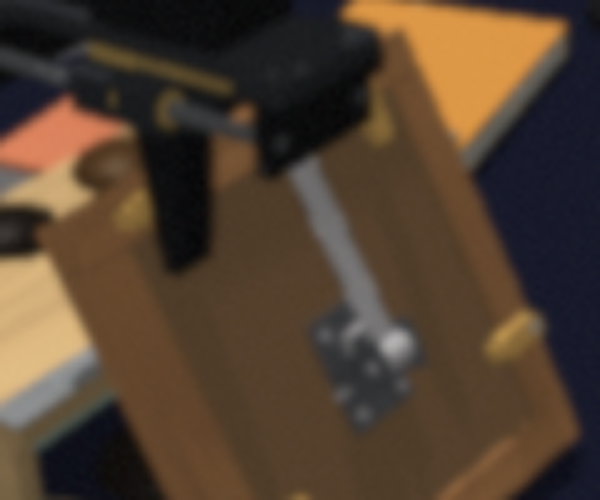

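The button hasn't moved. Its tip still shows left of the finger at (130,212), so the fingertips taper and slid past outside it. I'll retract and repeat the path 5 mm closer to the back.

```bash
python3 -m inch '[[[0,0,-0.46],0,1],[[0,0,-0.45],0,1],[[0.19,0.56,0],0,1],[[0,-0.12,0.23],0,1],[[0,-0.12,0.23],0,1],[[0.05,-0.045,0.09],0,1],[[0.05,-0.045,0.09],0,1],[[-0.05,-0.045,0.08],0,1],[[-0.05,-0.045,0.08],0,1],[[-0.1,-0.04,0.07],0,1]]'
python3 - <<'E'
from h import *
v=np.load("v.npy"); s=env.state(); print(hpos(s["eef_pos"],v).round(1))
q=eyes.read_camera("scene")
for n in("turn_tip","turn_pivot"):print(n,[(d["centre"],d["score"]) for d in eyes.spot_point(n,q)][:3])
for d in eyes.cut_out("turnbutton",q)[:2]:
    r,c=np.where(d["mask"]); print(d["centre"],d["score"],r.min(),r.max(),c.min(),c.max())
for a in(-.29,0,.6,1.2,1.57): print(a,proj(W(v,(-19,70+33*np.cos(a),228-33*np.sin(a))),q))
b=cv2.resize(q["pixels"][100:170,190:270,::-1],None,fx=5,fy=5,interpolation=cv2.INTER_CUBIC)
cv2.imwrite("pics/b3.png",b)
E
```

```text
t: 8.45
eef_pos: [601.4, -171.7, 196.4]
tcp_rot: [3.141, -0.0, 0.264]
ft_force: [0.8, -0.3, -0.1]
opening: 0.008
grip_force: 0.4
[ 92.1  73.1 196.4]
turn_tip [([140.9, 229.0], 0.35)]
turn_pivot [([129.6, 222.1], 0.77)]
[323.2, 296.0] 0.64 302 347 272 322
-0.29 [[128.85485695 212.34638272]]
0 [[132.99406858 213.83982049]]
0.6 [[139.53550065 219.33299486]]
1.2 [[141.58103418 226.22803725]]
1.57 [[140.28761159 230.09726486]]
```

```bash
python3 -m inch '[[[-0.03,0,0.01],0,1],[[-0.03,0,0.01],0,1],[[-0.03,0,0.01],0,1],[[0,0,0],0,1],[[0.1,-0.03,0],0,1],[[0.1,0,-0.3],0,1],[[0,0,-0.5],0,1],[[0,0,-0.6],0,1],[[0.5,0,-0.7],0,1],[[0.6,0,0],0,1]]'
python3 - <<'E'
from h import *
v=np.load("v.npy"); s=env.state(); print(hpos(s["eef_pos"],v).round(1))
q=eyes.read_camera("scene");t=eyes.read_camera("top")
for k in (q,t):
  for n in("turn_tip","turn_pivot"):print(n,[(d["centre"],d["score"]) for d in eyes.spot_point(n,k)][:3])
  for a in(1.2,1.4,1.57,1.65): print(a,proj(W(v,(-19,70+33*np.cos(a),228-33*np.sin(a))),k))
b=cv2.resize(q["pixels"][100:170,190:270,::-1],None,fx=5,fy=5,interpolation=cv2.INTER_CUBIC)
a=cv2.resize(t["pixels"][160:230,370:450,::-1],None,fx=5,fy=5,interpolation=cv2.INTER_CUBIC)
cv2.imwrite("pics/b4.png",np.hstack([b,a]))
E
```

```text
t: 9.9
eef_pos: [672.8, -151.2, 325.2]
tcp_rot: [3.138, -0.005, 0.263]
ft_force: [-0.7, -0.3, -0.6]
opening: 0.002
grip_force: 0.0
[166.4  71.9 325.2]
turn_tip [([140.9, 233.2], 0.47)]
turn_pivot [([131.1, 219.5], 0.64), ([300.2, 448.8], 0.17)]
1.2 [[141.58103418 226.22803725]]
1.4 [[141.11574327 228.40511689]]
1.57 [[140.28761159 230.09726486]]
1.65 [[139.76830905 230.82900325]]
turn_tip []
turn_pivot []
1.2 [[191.2235294  403.92809581]]
1.4 [[194.57145704 404.17068453]]
1.57 [[197.41360856 404.7665312 ]]
1.65 [[198.72727135 405.16646011]]
```

View pics/b4.png

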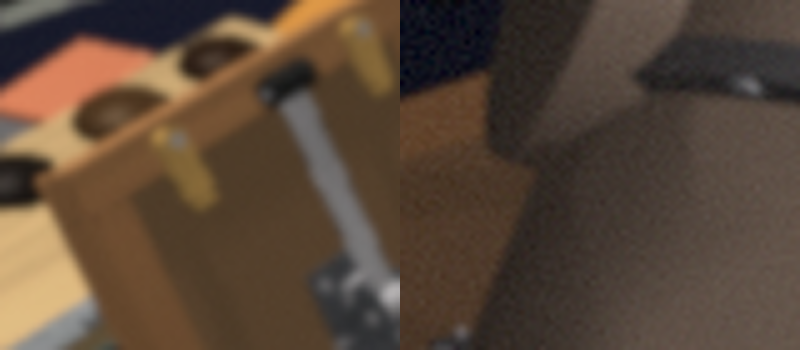

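```bash
python3 - <<'E'
from h import *
v=np.load("v.npy"); q=eyes.read_camera("scene")
hsv=cv2.cvtColor(cv2.resize(q["pixels"],None,fx=4,fy=4,interpolation=cv2.INTER_CUBIC),cv2.COLOR_RGB2HSV)
H,S,V=[hsv[:,:,i].astype(int) for i in range(3)]
for y in (70,-70):
    g=proj(W(v,(-24,y,212)),q)[0]; r0,c0=(g*4).astype(int)
    m=np.zeros(H.shape,bool); m[r0-50:r0+50,c0-35:c0+35]=1
    m&=(H>=15)&(S>100)&(V>90)
    n,lab,st,cc=cv2.connectedComponentsWithStats(m.astype(np.uint8)); k=1+np.argmax(st[1:,4]); r,c=np.where(lab==k)
    w,e=np.linalg.eigh(np.cov(c,r)); d=e[:,1]; d*=np.sign(d[1])
    print(y,len(r),np.degrees(np.arctan2(d[0],d[1])).round(1),(np.sqrt(w)).round(1))
    for a in (1.4,1.5,1.57,1.65):
        dd=np.diff(proj([W(v,(-20,y,228)),W(v,(-20,y+33*np.cos(a),228-33*np.sin(a)))],q),axis=0)[0]; print(a,np.degrees(np.arctan2(dd[1],dd[0])).round(1))
E
```

```text
70 2535 33.1 [10.5 21.5]
1.4 18.4
1.5 22.7
1.57 25.8
1.65 29.2
-70 2755 21.4 [10.5 24.5]
1.4 17.4
1.5 21.3
1.57 24.0
1.65 27.2
```

```bash
python3 - <<'E'
from h import *
v=np.load("v.npy"); q=eyes.read_camera("scene")
p=q["pixels"]; p=np.mean([eyes.read_camera("scene")["pixels"] for _ in range(6)],axis=0)
big=cv2.resize(p.astype(np.float32),None,fx=4,fy=4,interpolation=cv2.INTER_CUBIC)
for y in (70,-70):
    g=proj(W(v,(-24,y,212)),q)[0]; r0,c0=(g*4).astype(int)
    G=big[r0-55:r0+55,c0-40:c0+40,1]
    pv=proj(W(v,(-24,y,228)),q)[0]
    for th in (75,85,95,105,115):
        n,lab,st,cc=cv2.connectedComponentsWithStats((G>th).astype(np.uint8)); k=lab[50:60,35:45]; k=np.bincount(k[k>0]).argmax() if (k>0).any() else 0
        if not k: continue
        r,c=np.where(lab==k); w,e=np.linalg.eigh(np.cov(c,r)); d=e[:,1]*np.sign(e[1,1])
        print(y,th,len(r),np.degrees(np.arctan2(d[0],d[1])).round(1),np.sqrt(w).round(1),(r.mean()+r0-55-4*pv[0]).round(1),(c.mean()+c0-40-4*pv[1]).round(1))
E
```

```text
70 75 4726 -13.6 [19.4 24. ] 6.7 7.6
70 85 2639 23.3 [10.6 24.9] 11.2 1.6
70 95 1868 24.0 [ 9.4 24.4] 9.6 0.9
-70 75 5256 16.9 [22.6 23.3] 3.8 8.1
-70 85 3268 3.4 [20.8 23.8] 0.2 4.0
-70 95 2521 10.0 [21.5 22.7] -3.3 3.2
```

```bash
python3 - <<'E'
from h import *
v=np.load("v.npy"); q=eyes.read_camera("scene")
p=np.mean([eyes.read_camera("scene")["pixels"] for _ in range(6)],axis=0).astype(np.float32)
F=16; out=[]
for y in (70,-70):
    g=proj(W(v,(-24,y,212)),q)[0].round().astype(int); r0,c0=g[0]-15,g[1]-12
    b=cv2.resize(p[r0:r0+32,c0:c0+25,::-1],None,fx=F,fy=F,interpolation=cv2.INTER_CUBIC).clip(0,255)
    R=b[:,:,2];G=b[:,:,1]; m=(G/R>.66)&(R>110)
    for th in (.66,.69,.72,.75):
        m=(G/R>th)&(R>105); n,lab,st,cc=cv2.connectedComponentsWithStats(m.astype(np.uint8))
        if n<2: continue
        k=1+np.argmax(st[1:,4]); r,c=np.where(lab==k); w,e=np.linalg.eigh(np.cov(c,r)); d=e[:,1]*np.sign(e[1,1])
        print(y,th,len(r)/F**2,np.degrees(np.arctan2(d[0],d[1])).round(1),(np.sqrt(w)/F).round(2))
    for a in (1.4,1.57,1.65):
        l=(proj([W(v,(-24,y,228)),W(v,(-24,y+33*np.cos(a),228-33*np.sin(a)))],q)-[r0,c0]+.5)*F
        cv2.line(b,tuple(int(t) for t in l[0][::-1]),tuple(int(t) for t in l[1][::-1]),(0,255,0) if a==1.57 else (255,0,0),1)
    out.append(b)
cv2.imwrite("pics/b5.png",np.hstack(out).astype(np.uint8))
E
```

```text
70 0.66 351.8125 -46.0 [5.12 6.82]
70 0.69 351.8125 -46.0 [5.12 6.82]
70 0.72 135.77734375 32.2 [2.23 5.08]
70 0.75 114.3828125 30.7 [1.91 4.9 ]
-70 0.66 471.23828125 66.4 [6.16 7.66]
-70 0.69 331.20703125 58.9 [5.26 7.08]
-70 0.72 115.109375 25.4 [2.1  4.58]
-70 0.75 96.3359375 24.0 [1.78 4.4 ]
```

View pics/b5.png

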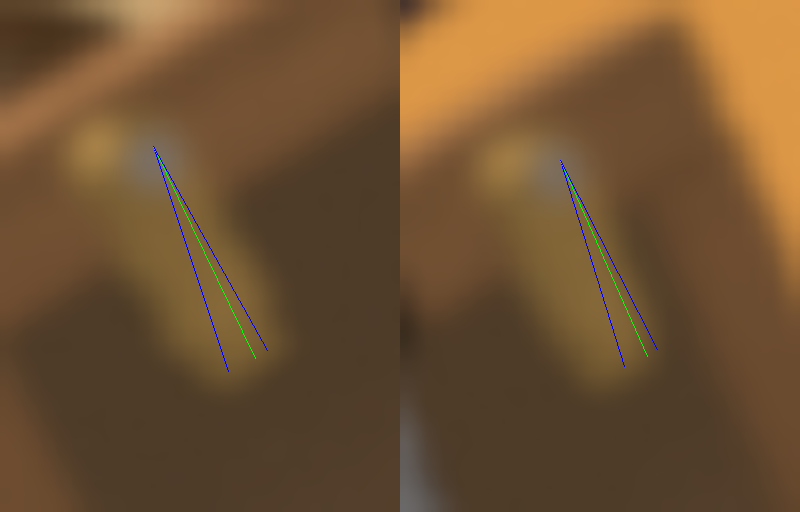

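The mask puts the button at about 30.7° in the image, against 24.0° for its closed twin. That places it at or within a few degrees of closed, near its 1.65 stop, so the button is done. Next I turn the gripper 90° for the leg.

```bash
python3 - <<'E'
from h import *
print(env.state()["joints"].round(2))
E
python3 -m inch '[[[0,0,-0.5],1,0],[[0,0,0],1,-0.1],[[0,0,0],1,-0.1],[[0,0,0],1,-0.1],[[0,0,0],1,-0.1],[[0,0,0],1,-0.1],[[0,0,0],1,-0.1],[[0,0,0],1,-0.1],[[0,0,0],1,-0.1],[[0,0,0],1,-0.1]]'
python3 - <<'E'
from h import *
s=env.state();v=np.load("v.npy");print(s["joints"].round(2),s["opening"],hpos(s["eef_pos"],v).round(1))
for c in("scene","top"):
    p=eyes.read_camera(c)
    for n,P in (("leg_foot",(-31,0,226)),("leg_hinge",(-31,0,108)),("frame_top",(0,0,240))):
        print(c,n,[(np.round(d["centre"],1),round(d["score"],2)) for d in eyes.spot_point(n,p)][:2],proj(W(v,P),p)[0].round(1))
E
```

```text
[-0.32  0.51  1.24 -0.    1.39  0.99]
t: 12.2
eef_pos: [671.3, -151.1, 350.8]
tcp_rot: [3.142, -0.0, -0.612]
ft_force: [0.2, -0.5, -0.2]
opening: 0.552
grip_force: 0.0
[-0.32  0.5   1.18 -0.    1.46  1.87] 0.5517507476555333 [165.1  71.4 350.8]
scene leg_foot [(array([119.4, 243.4]), 0.91)] [115.2 247. ]
scene leg_hinge [(array([161.4, 267.2]), 0.62)] [159.8 267.6]
scene frame_top [(array([112. , 237.9]), 0.68)] [112.6 236. ]
top leg_foot [] [232.4 421.7]
top leg_hinge [(array([238.7, 382.1]), 0.81)] [238.3 380.6]
top frame_top [] [227.8 439. ]
```

```bash
R='[[[0,0,0],-1,-0.1],[[0,0,0],-1,-0.1],[[0,0,0],-1,-0.1],[[0,0,0],-1,-0.1],[[0,0,0],-1,-0.1],[[0,0,0],-1,-0.1],[[0,0,0],-1,-0.1],[[0,0,0],-1,-0.1],[[0,0,0],-1,-0.1],[[0,0,0],-1,-0.1]]' ; unset R
python3 -m inch '[[[0,0,0],-1,-0.1],[[0,0,0],-1,-0.1],[[0,0,0],-1,-0.1],[[0,0,0],-1,-0.1],[[0,0,0],-1,-0.1],[[0,0,0],-1,-0.1],[[0,0,0],-1,-0.1],[[0,0,0],-1,-0.1],[[0,0,0],-1,-0.1],[[0,0,0],-1,-0.1]]'
python3 -m inch '[[[0,0,0],-1,-0.1],[[0,0,0],-1,-0.1],[[0,0,0],-1,-0.1],[[0,0,0],-1,-0.1],[[0,0,0],-1,-0.1],[[0,0,0],-1,-0.1],[[0,0,0],-1,-0.1],[[0,0,0],-1,-0.1],[[0,0,0],-1,-0.1],[[0,0,0],-1,-0.1]]'
python3 -m inch '[[[0,0,0],-1,-0.1],[[0,0,0],-1,-0.1],[[0,0,0],-1,-0.1],[[0,0,0],-1,-0.1],[[0,0,0],-1,-0.1],[[0,0,0],-1,-0.1],[[0,0,0],-1,-0.1],[[0,0,0],-1,-0.1],[[0,0,0],0,-0.1],[[0,0,0],0,-0.1]]'
python3 - <<'E'
from h import *
s=env.state();v=np.load("v.npy");print(s["joints"].round(2),s["opening"],s["tcp_rot"],v[2]+np.pi)
p=hpos(s["eef_pos"],v);f=f2h(-31,0,226,v[3]);print(p.round(1),f.round(1))
E
```

```text
t: 13.85
eef_pos: [671.3, -151.1, 350.8]
tcp_rot: [3.142, -0.0, 0.267]
ft_force: [0.4, 0.8, 0.3]
opening: 0.549
grip_force: 0.0
t: 15.1
eef_pos: [671.3, -151.1, 350.8]
tcp_rot: [3.142, 0.0, 1.14]
ft_force: [0.9, -0.1, 0.5]
opening: 0.552
grip_force: 0.0
t: 16.35
eef_pos: [671.4, -151.1, 350.8]
tcp_rot: [3.142, 0.0, 1.833]
ft_force: [-0.9, -0.1, 0.0]
opening: 0.551
grip_force: 0.0
[-0.32  0.5   1.18 -0.    1.46 -0.58] 0.5513404680194331 [3.14157816e+00 1.23242117e-04 1.83300341e+00] 1.8342134539227488
[165.1  71.4 350.8] [  0.   78.7 220.2]
```

```bash
python3 -m inch '[[[0,-0.55,0],0,-0.1],[[0,-0.55,0],0,-0.1],[[0,-0.55,0],0,-0.1],[[0,-0.55,0],0,-0.1],[[0,-0.55,0],0,-0.1],[[-0.1,0,0.5],0,-0.1],[[0,0,0.5],0,-0.1],[[0,0,0.5],0,-0.1],[[0,0,0],0,-0.1],[[0,0,0],0,-0.1]]'
python3 - <<'E'
from h import *
s=env.state();v=np.load("v.npy");print(hpos(s["eef_pos"],v).round(1))
q=eyes.read_camera("scene");t=eyes.read_camera("top")
b=cv2.resize(q["pixels"][60:180,200:300,::-1],None,fx=5,fy=5,interpolation=cv2.INTER_CUBIC)
for P in [s["eef_pos"],s["eef_pos"]-[0,0,40],W(v,(-31,0,226)),W(v,(-31,15,226)),W(v,(-31,-15,226))]:
    r,c=proj(P,q)[0]; cv2.circle(b,(int((c-200)*5+2),int((r-60)*5+2)),3,(0,255,0),1)
cv2.imwrite("pics/l1.png",b)
E
```

```text
t: 17.6
eef_pos: [514.1, -200.1, 262.0]
tcp_rot: [3.141, 0.001, 1.834]
ft_force: [0.3, -0.5, -0.5]
opening: 0.552
grip_force: 0.0
[  0.4  77.8 262. ]
```

View pics/l1.png

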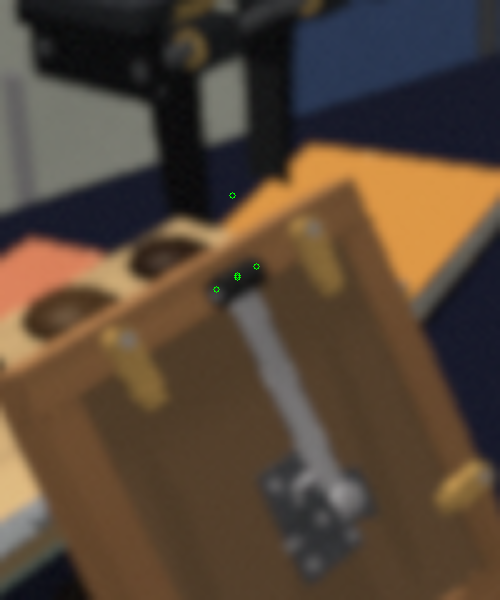

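```bash
python3 -m inch '[[[0,0,0.3],0,-0.1],[[0,0,0.3],0,-0.1],[[0,0,0.2],0,-0.1],[[0,0,0.1],0,0],[[0,0,0],0,0.1],[[0,0,0],0,0.2],[[0,0,0],0,0.28],[[0,0,0],0,0.28],[[0,0,0],0,0.28],[[0,0,0],0,0.28]]'
python3 -m inch '[[[0,0,0],0,0.32],[[0,0,0],0,0.35],[[0,0,0],0,0.38],[[0,0,0],0,0.4],[[0,0,0],0,0.45],[[0,0,0],0,0.5],[[0,0,0],0,0.6],[[0,0,0],0,0.6],[[0,0,0],0,0.6],[[0,0,0],0,0.6]]'
```

```text
t: 18.95
eef_pos: [513.6, -199.9, 206.8]
tcp_rot: [3.142, 0.0, 1.835]
ft_force: [0.3, -0.1, 0.5]
opening: 0.356
grip_force: 0.0
t: 20.2
eef_pos: [513.5, -199.9, 206.8]
tcp_rot: [-3.141, 0.0, 1.835]
ft_force: [-1.5, -1.4, 0.7]
opening: 0.31
grip_force: 30.0
```

```bash
python3 - <<'E'
import numpy as np
L=28; a=np.arange(0,85,2.1); th=np.radians(L-a)
u=118*np.sin(th); z=118*np.cos(th)
d=np.c_[-np.diff(u),-np.diff(z)]/60
for i in range(0,40,10): print(a[i+10].round(1),d[i:i+10].round(3).tolist(),"sum",d[i:i+10].sum(0).round(3))
E
```

```text
21.0 [[0.064, -0.033], [0.065, -0.03], [0.066, -0.028], [0.067, -0.025], [0.068, -0.023], [0.069, -0.02], [0.07, -0.018], [0.07, -0.015], [0.071, -0.013], [0.071, -0.01]] sum [ 0.684 -0.216]
42.0 [[0.072, -0.007], [0.072, -0.005], [0.072, -0.002], [0.072, 0.0], [0.072, 0.003], [0.072, 0.006], [0.072, 0.008], [0.071, 0.011], [0.071, 0.014], [0.07, 0.016]] sum [0.715 0.044]
63.0 [[0.07, 0.019], [0.069, 0.021], [0.068, 0.024], [0.067, 0.026], [0.066, 0.029], [0.065, 0.031], [0.064, 0.033], [0.063, 0.036], [0.061, 0.038], [0.06, 0.04]] sum [0.652 0.297]
84.0 [[0.058, 0.042], [0.057, 0.045], [0.055, 0.047], [0.053, 0.049], [0.051, 0.05], [0.05, 0.052], [0.048, 0.054], [0.046, 0.056], [0.044, 0.057], [0.041, 0.059]] sum [0.502 0.511]
```

```bash
python3 -m inch '[[[0.064,0,-0.032],0,0.6],[[0.065,0,-0.029],0,0.6],[[0.066,0,-0.027],0,0.6],[[0.067,0,-0.024],0,0.6],[[0.068,0,-0.022],0,0.6],[[0.069,0,-0.02],0,0.6],[[0.07,0,-0.018],0,0.6],[[0.07,0,-0.015],0,0.6],[[0.071,0,-0.013],0,0.6],[[0.071,0,-0.01],0,0.6]]'
python3 - <<'E'
from h import *
v=np.load("v.npy")
S=env.state(); print(S["ft_force"].round(1))
for c in("scene","top"):
    p=eyes.read_camera(c)
    for n,P in (("leg_hinge",(-31,0,108)),("frame_top",(0,0,240)),("frame",(0,0,0))):
        print(c,n,[(np.round(d["centre"],1),round(d["score"],2)) for d in eyes.spot_point(n,p)][:1],proj(W(v,P),p)[0].round(1))
print(env.state()["ft_force"].round(1))
E
```

```text
t: 21.45
eef_pos: [502.9, -160.3, 219.7]
tcp_rot: [3.141, 0.0, 1.835]
ft_force: [-2.1, -2.7, 6.4]
opening: 0.312
grip_force: 30.0
[-2.1 -2.7  6.4]
scene leg_hinge [] [159.8 267.6]
scene frame_top [(array([111.6, 237.9]), 0.85)] [112.6 236. ]
scene frame [(array([325.5, 368.5]), 0.57)] [198.9 276.4]
top leg_hinge [(array([235.6, 382.3]), 0.95)] [238.3 380.6]
top frame_top [(array([257.6, 151.5]), 0.48)] [227.8 439. ]
top frame [(array([240.6, 361.5]), 0.64)] [239.5 360.5]
[-2.5 -2.   5.3]
```

```bash
python3 -m inch '[[[0.072,0,-0.012],0,0.6],[[0.072,0,-0.008],0,0.6],[[0.072,0,-0.004],0,0.6],[[0.072,0,0],0,0.6],[[0.072,0,0.003],0,0.6],[[0.072,0,0.006],0,0.6],[[0.072,0,0.008],0,0.6],[[0.071,0,0.011],0,0.6],[[0.071,0,0.014],0,0.6],[[0.07,0,0.016],0,0.6]]'
python3 - <<'E'
from h import *
v=np.load("v.npy")
print(env.state()["ft_force"].round(1))
p=eyes.read_camera("scene")
for n in ("leg_hinge","frame_top"): print([(np.round(d["centre"],1),round(d["score"],2)) for d in eyes.spot_point(n,p)][:1])
print(env.state()["ft_force"].round(1))
E
```

```text
t: 23.1
eef_pos: [491.6, -118.8, 217.3]
tcp_rot: [-3.141, -0.0, 1.835]
ft_force: [-2.9, -1.8, -2.1]
opening: 0.312
grip_force: 30.0
[-2.9 -1.8 -2.1]
[(array([159.5, 266.1]), 0.57)]
[(array([112.5, 238.3]), 0.82)]
[-2.2 -2.5 -2.3]
```

```bash
python3 -m inch '[[[0.07,-0.005,0.025],0,0.6],[[0.069,-0.005,0.025],0,0.6],[[0.068,0,0.026],0,0.6],[[0.067,0,0.027],0,0.6],[[0.066,0,0.029],0,0.6],[[0.065,0,0.031],0,0.6],[[0.064,0,0.033],0,0.6],[[0.063,0,0.036],0,0.6],[[0.061,0,0.038],0,0.6],[[0.06,0,0.04],0,0.6]]'
python3 - <<'E'
from h import *
v=np.load("v.npy")
s=env.state();c,n=np.cos(v[2]),np.sin(v[2]);f=s["ft_force"]
print("w,u,z",(-n*f[0]+c*f[1]).round(1),(c*f[0]+n*f[1]).round(1),f[2].round(1))
p=eyes.read_camera("scene")
for n in ("leg_hinge","frame_top"): print([(np.round(d["centre"],1),round(d["score"],2)) for d in eyes.spot_point(n,p)][:1])
E
```

```text
t: 24.5
eef_pos: [481.0, -80.7, 198.9]
tcp_rot: [3.141, -0.0, 1.835]
ft_force: [-2.1, 2.6, 4.7]
opening: 0.314
grip_force: 30.0
w,u,z -1.4 -3.0 4.7
[(array([158.6, 267.7]), 0.56)]
[(array([111.2, 236.5]), 0.84)]
```

```bash
python3 -m inch '[[[0.06,0,0.042],0,0.6],[[0.058,0,0.045],0,0.6],[[0.055,0,0.047],0,0.6],[[0.053,0,0.049],0,0.6],[[0.051,0,0.05],0,0.6],[[0.05,0,0.052],0,0.6],[[0.048,0,0.054],0,0.6],[[0.046,0,0.056],0,0.6],[[0.044,0,0.057],0,0.6],[[0.041,0,0.059],0,0.6]]'
python3 - <<'E'
from h import *
v=np.load("v.npy")
s=env.state();c,n=np.cos(v[2]),np.sin(v[2]);f=s["ft_force"]
print("w,u,z",(-n*f[0]+c*f[1]).round(1),(c*f[0]+n*f[1]).round(1),f[2].round(1),hpos(s["eef_pos"],v))
p=eyes.read_camera("scene")
for n in ("leg_hinge","frame_top"): print([(np.round(d["centre"],1),round(d["score"],2)) for d in eyes.spot_point(n,p)][:1])
E
```

```text
t: 25.9
eef_pos: [472.9, -51.8, 167.8]
tcp_rot: [-3.141, -0.0, 1.835]
ft_force: [-1.8, 4.1, 2.9]
opening: 0.312
grip_force: 30.0
w,u,z -0.7 -4.4 2.9 [ -0.65364633 -76.18478337 167.8274656 ]
[(array([157.7, 268.8]), 0.91)]
[(array([112.7, 235.1]), 0.61)]
```

```bash
python3 -m inch '[[[0.04,0,0.06],0,0.6],[[0.03,0,0.06],0,0.6],[[0,0,0],0,0.6],[[0,0,0],0,-0.1],[[0,0,0],0,-0.1],[[0,0,0],0,-0.1],[[0,0,0],0,-0.1],[[0,0,-0.3],0,-0.1],[[0,0,-0.6],0,-0.1],[[0,0,-0.8],0,-0.1]]'
python3 - <<'E'
from h import *
v=np.load("v.npy")
for c in("scene","top"):
    p=eyes.read_camera(c)
    for n,P in (("leg_hinge",(-31,0,108)),("frame_top",(0,0,240)),("leg_foot",(-31-118*np.sin(2.48),0,108+118*np.cos(2.48)))):
        print(c,n,[(np.round(d["centre"],1),round(d["score"],2)) for d in eyes.spot_point(n,p)][:1],proj(W(v,P),p)[0].round(1))
E
```

```text
t: 27.3
eef_pos: [471.6, -48.0, 263.5]
tcp_rot: [-3.14, -0.001, 1.835]
ft_force: [0.0, -0.2, 0.2]
opening: 0.551
grip_force: 0.0
scene leg_hinge [(array([160.1, 265.9]), 0.84)] [159.8 267.6]
scene frame_top [(array([115.1, 235.2]), 0.81)] [112.6 236. ]
scene leg_foot [(array([193.6, 300.9]), 0.57)] [190.2 304.7]
top leg_hinge [(array([239.1, 382.7]), 0.66)] [238.3 380.6]
top frame_top [(array([230.4, 439.3]), 0.58)] [227.8 439. ]
top leg_foot [] [250.3 327.9]
```

The leg is open: the foot is seen at (194,301), near the fully open prediction of (190,305), and the frame hasn't moved. Next I turn back and straddle the top rail.

```bash
python3 -m inch '[[[0,0,-0.3],1,-0.5],[[0,0,0],1,-0.5],[[0,0,0],1,-0.5],[[0,0,0],1,-0.5],[[0,0,0],1,-0.5],[[0,0,0],1,-0.5],[[0,0,0],1,-0.5],[[0,0,0],1,-0.5],[[0,0,0],1,-0.5],[[0,0,0],1,-0.5]]'
python3 -m inch '[[[0,0,0],1,-0.5],[[0,0,0],1,-0.5],[[0,0,0],1,-0.5],[[0,0,0],1,-0.5],[[0,0,0],1,-0.5],[[0,0,0],1,-0.5],[[0,0,0],1,-0.5],[[0,0,0],1,-0.5],[[0,0,0],0,-0.5],[[0,0,0],0,-0.5]]'
python3 - <<'E'
from h import *
v=np.load("v.npy"); s=env.state(); print(s["tcp_rot"],s["opening"],"TCP",hpos(s["eef_pos"],v).round(1))
for f in (28,24,21,17,14,10,7,5,3,1,0):
    t=np.radians(f); uf=11.5+240*np.sin(t); zf=240*np.cos(t); ub=uf-26*np.cos(t); zb=zf+26*np.sin(t); zt=zf-17-11*(1-f/28)
    bk=ub-(zb-zt)*np.tan(t); gap=uf-bk
    print(f,"uf %.1f back %.1f gap %.1f mid %.1f tcpz %.1f claw(gap+4) %.2f"%(uf,bk,gap,(uf+bk)/2,zt,1-2*(gap+4)/95))
E
```

```text
t: 28.95
eef_pos: [471.8, -47.9, 280.0]
tcp_rot: [-3.14, 0.001, 0.959]
ft_force: [-0.9, 1.0, -0.4]
opening: 0.749
grip_force: 0.0
t: 30.2
eef_pos: [471.9, -48.0, 280.5]
tcp_rot: [-3.141, 0.001, 0.266]
ft_force: [-0.4, 0.3, -0.4]
opening: 0.753
grip_force: 0.0
[-3.14127546e+00  7.31423856e-04  2.65661335e-01] 0.7534704262125838 TCP [ -0.7 -80.1 280.5]
28 uf 124.2 back 85.7 gap 38.5 mid 104.9 tcpz 194.9 claw(gap+4) 0.11
24 uf 109.1 back 72.4 gap 36.7 mid 90.8 tcpz 200.7 claw(gap+4) 0.14
21 uf 97.5 back 62.1 gap 35.4 mid 79.8 tcpz 204.3 claw(gap+4) 0.17
17 uf 81.7 back 48.0 gap 33.7 mid 64.8 tcpz 208.2 claw(gap+4) 0.21
14 uf 69.6 back 37.2 gap 32.4 mid 53.4 tcpz 210.4 claw(gap+4) 0.23
10 uf 53.2 back 22.5 gap 30.6 mid 37.9 tcpz 212.3 claw(gap+4) 0.27
7 uf 40.7 back 11.5 gap 29.3 mid 26.1 tcpz 213.0 claw(gap+4) 0.30
5 uf 32.4 back 4.0 gap 28.4 mid 18.2 tcpz 213.1 claw(gap+4) 0.32
3 uf 24.1 back -3.4 gap 27.4 mid 10.3 tcpz 212.8 claw(gap+4) 0.34
1 uf 15.7 back -10.8 gap 26.5 mid 2.4 tcpz 212.4 claw(gap+4) 0.36
0 uf 11.5 back -14.5 gap 26.0 mid -1.5 tcpz 212.0 claw(gap+4) 0.37
```

```bash
python3 -m inch '[[[0,0.5,0],0,-0.5],[[0.01,0.7,0],0,-0.5],[[0,0.8,0],0,-0.5],[[0,0.7,0],0,-0.5],[[0,0.38,0],0,-0.5],[[0,0,0.3],0,-0.5],[[0,0,0.4],0,-0.5],[[0,0,0.4],0,-0.5],[[0,0,0.33],0,-0.5],[[0,0,0],0,-0.5]]'
python3 -m inch '[[[0,0,0],0,-0.3],[[0,0,0],0,-0.1],[[0,0,0],0,0],[[0,0,0],0,0.05],[[0,0,0],0,0.05],[[0,0,0],0,0.05],[[0,0,0],0,0.05],[[0,0,0],0,0.05],[[0,0,0],0,0.05],[[0,0,0],0,0.05]]'
python3 - <<'E'
from h import *
v=np.load("v.npy"); s=env.state(); print("TCP",hpos(s["eef_pos"],v).round(1))
q=eyes.read_camera("scene")
b=cv2.resize(q["pixels"][60:230,190:340,::-1],None,fx=3.5,fy=3.5,interpolation=cv2.INTER_CUBIC)
cv2.imwrite("pics/g1.png",b)
E
```

```text
t: 31.45
eef_pos: [520.2, -225.5, 194.1]
tcp_rot: [-3.14, 0.002, 0.265]
ft_force: [0.1, 1.2, 0.1]
opening: 0.754
grip_force: 0.0
t: 32.7
eef_pos: [520.7, -226.2, 195.1]
tcp_rot: [3.141, -0.0, 0.264]
ft_force: [1.0, 0.5, -0.3]
opening: 0.478
grip_force: 0.0
TCP [1.000e-01 1.047e+02 1.951e+02]
```

View pics/g1.png

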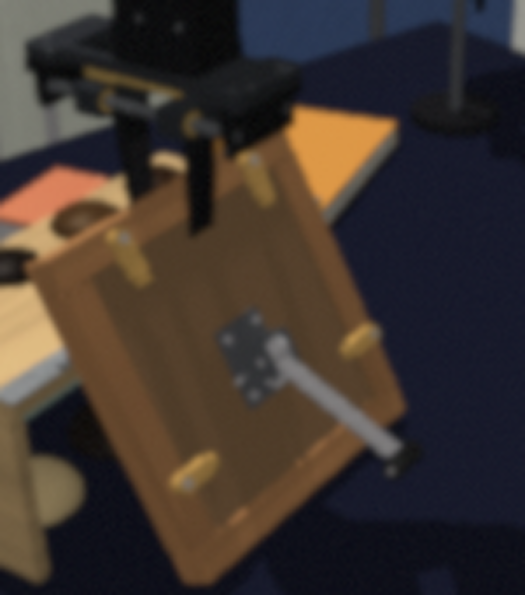

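The picture shows the back finger over the rail at (200,225), the front finger behind it, the leg fully open and the button closed. Next I bring the top back along its arc.

```bash
python3 -m inch '[[[0,-0.042,-0.018],0,0.07],[[0,-0.042,-0.018],0,0.08],[[0,-0.042,-0.017],0,0.1],[[0,-0.042,-0.016],0,0.1],[[0,-0.042,-0.016],0,0.11],[[0,-0.041,-0.015],0,0.12],[[0,-0.041,-0.014],0,0.13],[[0,-0.041,-0.014],0,0.14],[[0,-0.041,-0.013],0,0.15],[[0,-0.041,-0.012],0,0.16]]'
python3 - <<'E'
from h import *
v=np.load("v.npy"); s=env.state(); print("TCP",hpos(s["eef_pos"],v).round(1))
p=eyes.read_camera("scene")
for l in (28,23,21,19):
    w=v.copy(); w[3]=np.radians(l); w[0]+=np.cos(v[2])*13*(np.cos(v[3])-np.cos(w[3])); w[1]+=np.sin(v[2])*13*(np.cos(v[3])-np.cos(w[3]))
    print(l,[proj(W(w,P),p)[0].round(1) for P in ((-31,0,108),(-103.6,0,15))])
for n in ("leg_hinge","leg_foot"): print(n,[(np.round(d["centre"],1),round(d["score"],2)) for d in eyes.spot_point(n,p)][:1])
E
```

```text
t: 34.0
eef_pos: [514.1, -202.0, 204.3]
tcp_rot: [-3.142, 0.0, 0.264]
ft_force: [0.7, -1.3, 1.1]
opening: 0.423
grip_force: 0.8
TCP [  0.   79.6 204.3]
28 [array([159.8, 267.6]), array([190.2, 304.7])]
23 [array([160.8, 270.9]), array([193.9, 306.6])]
21 [array([161.3, 272.3]), array([195.3, 307.2])]
19 [array([161.9, 273.7]), array([196.8, 307.9])]
leg_hinge [(array([160.7, 271.4]), 0.96)]
leg_foot [(array([197.5, 304.4]), 0.83)]
```

```bash
python3 -m inch '[[[0,-0.043,-0.013],0,0.17],[[0,-0.043,-0.012],0,0.17],[[0,-0.043,-0.011],0,0.18],[[0,-0.044,-0.011],0,0.19],[[0,-0.044,-0.01],0,0.19],[[0,-0.044,-0.01],0,0.2],[[0,-0.044,-0.009],0,0.21],[[0,-0.044,-0.009],0,0.21],[[0,-0.044,-0.009],0,0.22],[[0,-0.044,-0.008],0,0.22]]'
python3 -m inch '[[[0,-0.045,-0.007],0,0.23],[[0,-0.045,-0.006],0,0.23],[[0,-0.045,-0.006],0,0.24],[[0,-0.045,-0.005],0,0.25],[[0,-0.045,-0.005],0,0.25],[[0,-0.045,-0.004],0,0.26],[[0,-0.046,-0.003],0,0.27],[[0,-0.046,-0.003],0,0.27],[[0,-0.046,-0.002],0,0.28],[[0,-0.046,-0.001],0,0.29]]'
python3 - <<'E'
from h import *
v=np.load("v.npy"); s=env.state(); print("TCP",hpos(s["eef_pos"],v).round(1))
p=eyes.read_camera("scene")
for l in (14,10,7,4,0):
    w=v.copy(); w[3]=np.radians(l); k=13*(np.cos(v[3])-np.cos(w[3])); w[0]+=np.cos(v[2])*k; w[1]+=np.sin(v[2])*k
    print(l,[proj(W(w,P),p)[0].round(1) for P in ((-31,0,108),(-103.6,0,15))])
for n in ("leg_hinge","leg_foot"): print(n,[(np.round(d["centre"],1),round(d["score"],2)) for d in eyes.spot_point(n,p)][:1])
E
```

```text
t: 35.4
eef_pos: [507.3, -176.7, 210.4]
tcp_rot: [-3.142, 0.0, 0.264]
ft_force: [-0.1, -0.0, 0.8]
opening: 0.389
grip_force: 0.3
t: 36.65
eef_pos: [500.2, -150.4, 212.9]
tcp_rot: [-3.142, 0.0, 0.264]
ft_force: [-0.5, 1.0, -0.4]
opening: 0.352
grip_force: 0.0
TCP [  0.   26.1 212.9]
14 [array([163.5, 277.1]), array([200.5, 309.2])]
10 [array([165. , 279.9]), array([203.4, 310.1])]
7 [array([166.2, 281.9]), array([205.5, 310.6])]
4 [array([167.6, 283.9]), array([207.7, 311. ])]
0 [array([169.5, 286.6]), array([210.4, 311.4])]
leg_hinge [(array([166.4, 281.9]), 0.63)]
leg_foot [(array([208.9, 305.6]), 0.63)]
```

```bash
python3 -m inch '[[[0,-0.046,0],0,0.3],[[0,-0.046,0],0,0.31],[[0,-0.046,0],0,0.32],[[0,-0.046,0.001],0,0.33],[[0,-0.046,0.001],0,0.33],[[0,-0.046,0.002],0,0.34],[[0,-0.046,0.003],0,0.35],[[0,-0.046,0.003],0,0.36],[[0,-0.046,0.003],0,0.36],[[0,-0.046,0.003],0,0.37]]'
python3 -m inch '[[[0,0,0],0,0.38],[[0,0,0],0,0.39],[[0,0,0],0,0.4],[[0,0,0],0,0.41],[[0,0,0],0,0.42],[[0,0,0],0,0.43],[[0,0,0],0,0.44],[[0,0,0],0,0.45],[[0,0,0],0,0.46],[[0,0,0],0,0.47]]'
python3 -m inch '[[[0,0,0],0,0.5],[[0,0,0],0,0.55],[[0,0,0],0,0.6],[[0,0,0],0,0.7],[[0,0,0],0,0.7],[[0,0,0],0,0.7],[[0,0,0],0,0.7],[[0,0,0],0,0.7],[[0,0,0],0,0.7],[[0,0,0],0,0.7]]'
python3 - <<'E'
from h import *
v=np.load("v.npy"); s=env.state(); print("TCP",hpos(s["eef_pos"],v).round(1),s["moment"].round(2))
for c in("scene","top"):
  p=eyes.read_camera(c)
  for l in (4,0,-4):
    w=v.copy(); w[3]=np.radians(l); k=13*np.cos(v[3])-13; w[0]+=np.cos(v[2])*k; w[1]+=np.sin(v[2])*k
    print(l,[proj(W(w,P),p)[0].round(1) for P in ((-31,0,108),(-103.6,0,15),(0,0,240),(0,0,0))])
  for n in ("leg_hinge","leg_foot","frame_top","frame"): print(n,[(np.round(d["centre"],1),round(d["score"],2)) for d in eyes.spot_point(n,p)][:1])
  cv2.imwrite(f"pics/end_{c}.png",p["pixels"][:,:,::-1])
E
```

```text
t: 38.05
eef_pos: [493.1, -123.8, 212.0]
tcp_rot: [3.141, -0.0, 0.264]
ft_force: [-0.4, -0.0, 0.7]
opening: 0.311
grip_force: 0.0
t: 39.3
eef_pos: [493.0, -123.8, 212.0]
tcp_rot: [-3.141, 0.0, 0.264]
ft_force: [-1.2, 1.5, 2.2]
opening: 0.27
grip_force: 30.0
t: 40.55
eef_pos: [493.1, -123.9, 212.0]
tcp_rot: [3.141, -0.0, 0.264]
ft_force: [-1.2, 1.9, 2.5]
opening: 0.271
grip_force: 30.0
TCP [  0.   -1.3 212. ] [0.67 0.21 0.14]
4 [array([167.6, 283.9]), array([207.7, 311. ]), array([113.8, 268.6]), array([200.7, 276.9])]
0 [array([169.5, 286.6]), array([210.4, 311.4]), array([115.8, 274.6]), array([201. , 276.9])]
-4 [array([171. , 289.2]), array([212.6, 311.6]), array([117.5, 280.8]), array([200.7, 276.9])]
leg_hinge [(array([169.6, 284.7]), 0.69)]
leg_foot [(array([214.5, 307.9]), 0.6)]
frame_top [(array([117.7, 276.2]), 0.83)]
frame [(array([200.3, 274.8]), 0.96)]
4 [array([244.2, 357.7]), array([251.4, 317.6]), array([241.6, 391.2]), array([239.6, 359.4])]
0 [array([245. , 353.9]), array([251.3, 316.7]), array([243.9, 382.2]), array([239.5, 359.4])]
-4 [array([245.9, 350.4]), array([251.3, 316.2]), array([246.3, 373.3]), array([239.6, 359.4])]
leg_hinge [(array([245. , 358.6]), 0.59)]
leg_foot [(array([251.8, 317.5]), 0.7)]
frame_top []
frame [(array([242.6, 359.2]), 0.64)]
```

The frame is gripped at 25.7 mm, so its faces lie flat against the vertical pads. The table pushes back at 2.5 N, and the networks' points match the upright model.

```bash
python3 -c "
from cell import env
print(env.job_done())"
```

```text
the job is handed in; nothing more can be done
None
```

The job is handed in at about 41 s: the turnbutton is closed (it seems to sit at its stop, about 5° past square, and I left it there), the kickstand is fully open, and the frame stands upright with its bottom on the table, still gripped by the top rail.

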